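# Charge the polishing brush and hold it on the engraved ring

## Task

Take the long square-handled brush out of the tool rack and, inside the cup, dab its tuft twice onto the hard wax cake at the bottom, lifting it at least 3 cm between the two dabs. Then set the tuft inside the engraved ring on the sloping silver plaque, with the brush square to the sloping face (leaning with it, not vertical), and press lightly, about 3 newtons, never hard. Finish like that, still gripping the brush and pressing, without letting go; leave the cup standing where it is and everything else undisturbed.

Things in the scene. Friction and masses are not known exactly. Their poses are not given: they have to be found in the camera images.
- brush: Polishing brush, 80 g, 175 mm, upright, tuft down, in a rack hole: the tallest tool there, the only light wooden square handle. Origin at the unpressed tuft's end, z along its axis to the handle's top, x and y square to the flats. From the end up: grey tuft, 16 mm dia, to 22 mm; brass ferrule, 19 mm dia, to 50; collar, 30 mm dia, to 56; handle 14 x 14 mm, to 175. Grip about 120 mm up.
- tuft (a joint): How far the springy tuft is pushed back into the ferrule, m: 0 unpressed, at most 0.012 (then it is rigid). It begins to give at 0.7 N and needs 0.35 N more per mm: about 2.8 N at 0.006, 4.9 N at 0.012.
- brush_tip (a point): Centre of the tuft's flat end; moves with the tuft. Its axes are the brush's.
- rack: Fixed wooden tool rack: board 70 mm (x) by 200 mm (y), top 72 mm above the table, on end legs. Origin at table height under its centre. Three 22 mm through holes at y = -60, 0, 60 mm hold the three tools in any order, by their collars. Grip with the fingers along the rack's x, where the space is free.
- cup: White ceramic cup with a thin blue line, loose, 280 g, 70 mm tall, outer diameter 58 mm at the foot and 80 mm at the rim, wall 4 mm. Origin at the centre of its underside, z up.
- cake (a point): Centre of the top of the hard wax cake (49 mm diameter, rigid, fixed in the cup), 14 mm above the cup's underside, 56 mm below the rim.
- plaque: Silver plate 88 x 86 x 3 mm on a fixed wooden rest (130 x 110 mm, 75 mm tall on the robot side). Origin: centre of the dark engraved ring on its face (inner radius 18 mm, flat), 16 mm to +y of the plate's middle, about 58 mm above the table. z: outward normal, leaning 20 degrees from vertical to the plaque's +x side (away from the robot). Corner screws 2 mm high..
- punch: Bystander: all-steel round chasing punch, 140 mm, standing in the rack on a 30 mm collar; origin at its lower tip (22 mm above the table).
- burnisher: Bystander: burnisher with a dark bulbous round handle, 118 mm, standing in the rack on a 30 mm collar; origin at its lower tip (22 mm above the table).
- hammer: Bystander: hammer 260 mm long lying along its x, origin under its middle, 26 mm tall.
- tin: Bystander: brass-coloured tin, 74 mm diameter, 75 mm tall, origin under its centre.
- bangle: Bystander: silver ring, 66 mm diameter, 10 mm tall, origin under its centre.
- spool: Bystander: copper wire spool, 48 mm diameter, 32 mm tall, origin under its centre.
- oilstone: Bystander: grey stone 100 by 45 by 22 mm, origin under its centre.
Things that resemble listed ones, but are neither listed nor needed, are in the scene too. Leave any green look-alike of the rack alone. Leave any green look-alike of the brush alone.

How it is judged:
By the outcome, as a careful person would: the job done as asked, in the order asked, and still so for the second after the job is handed in, while the arm keeps its last pose, push and grip.
It also fails if it takes over 59 s, if anything falls off the work surface, if the arm or the gripper's body presses on something with over 40 N, if the wrist force passes 120 N, or if a joint passes its speed limit or range.

## Robot

A 6-joint arm with a two-finger parallel gripper is mounted at the origin on the work surface. World frame = base frame: x ahead of the robot, y to its left, z up, the work surface at z = 0. Lengths are in m, angles in rad, forces in N, time in s.
With the tool pointing down it reaches from about 0.35 to 0.85 m from the base axis. Payload 8.1 kg.
Tool frame: the origin (TCP) lies midway between the tips of the shut fingers; the grasp point (between the pads) lies robot.grip_depth behind it (robot.grip_depth is the distance from the TCP to the grasp point, in m); z points along the fingers, y is the line along which they close (so a half turn about z gives the same grasp; the last joint's range is limited). The gripper opens to 93 mm and grips with 3 to 60 N. Pads are 15 mm wide; open, the fingers measure 128 mm over their backs; the gripper's body (75 mm by 188 mm) begins 65 mm behind the grasp point.
Start: joints at [1.09, 0.13, 1.488, -0, 1.523, -0.085], TCP at [0.231, 0.554, 0.219] pointing down, gripper open.
Joint ranges: [-2.96, 2.96], [-0.89, 2.26], [0.02, 2.5], [-1.34, 4.48], [0, 2.73], [-2.66, 2.66]. Speed limits (rad/s): [2.39, 2.39, 2.79, 3.14, 3.14, 3.14].

## Interface

Orientations are given as a rotation vector (axis times angle).
In Python, from plant import robot gives the robot as it stands.
- The arm moves only by the tool carry_out, never from a script. Its argument "rows" is a list of rows, each a list of 6 numbers: the shift along the tool's x, y, z in m, then the turn, a rotation vector about the tool's x, y, z in degrees. A call has 1 to 12 rows; each row is the pose to reach, as a shift and turn from the pose commanded when the call began, along the tool's axes at that moment; what a row does not reach only later rows make up. A row lasts 1/8 s, in which the tool goes at most 62.5 mm and 10.7 degrees, less where a joint would pass 70% of its speed; a pose out of reach is approached as far as the arm can. A call with a gripper value outside its range is refused whole. "jaw" is the closure in counts, from 0 (fully open) to 255 (shut), set as the call begins (left out, the last holds). The fingers move at their own pace and stop on an object; "force" is the grip in N (left out, the last holds). Time passes only in rows, so rows that repeat a pose let the fingers close. It gives the time, the measured TCP pose, the force, the opening and the grip force at its end, in the units of the state.
- robot.read_state(): the state, without advancing time (a new reading comes with each control period).
- robot.read_camera(name): name is "side" or "top"; returns the picture (384x512x3 uint8, red, green, blue); there is no depth.
- robot.camera_model(name): a dict with "fx", "fy", "cx", "cy" (pixels), "R" (3x3) and "t" (3): a world point X has camera coordinates R X + t. Camera axes: x right, y down, z forward; pixel columns grow to the right and rows downward; lengths in m; the calibration is good to about 2 mm. A picture is of the moment at which its call begins. camera_model takes no time and is no camera call.
- robot.close_job(): hands the job in; it is judged then, once.
Trained networks look in the newest picture that a camera, given by its name, has taken for a name from the list of things; names that differ only in an ending like _2 or _b are one class to them, and where a whole thing is asked for, a point or a joint stands for the part that bears it (a point fixed in the world has none). Each returns a list of dicts, best first, with "conf" (0 to 1); they miss things now and then, are a little off and sometimes report something else, mostly with a low value. They report only what shows in the picture. A call takes as long as a camera call. They do not tell look-alikes from the thing itself.
- robot.outline_of(camera, target): "pixels" (384x512 bool, what is visible of it) and "pixel" ([column, row] in pixels, amid what is visible of it).
The state is a dict: "t": time; "q": joint angles; "dq": joint speeds; "joint_torque": joint torques, N m; "tool_pos": TCP position; "orientation": TCP orientation; "force": force on the tool from outside, world axes, zero at the start; "wrist_torque": the same for the moment, N m; "opening": finger opening in m; "gripper_force": force on a finger pad.
Only numpy, scipy, OpenCV 4.12 (cv2) and the standard library are available. Lean on these libraries where they do the work, as an engineer would, in place of code of your own. Each camera call takes 0.05 s, during which the arm holds its last target. There are 200 camera calls.

## Working session

There is one attempt and no reset: what is moved stays moved. The work goes in short steps, Python scripts to look and compute and a tool call to move; the robot and the scene stay as the last step left them, time stands still between calls to the robot, and variables do not carry over. Pictures are saved under pics/ and viewed, at most 10 in all, crops included, and the job is handed in when it is done.

Besides the shell and the picture viewer there is one more tool, called after ">>>" by a JSON object that holds its "name" and its "arguments". carry_out: Moves the arm, as the interface text tells. Its arguments: {"type":"object","properties":{"rows":{"type":"array"},"jaw":{"type":"number"},"force":{"type":"number"}},"required":["rows"]}

```bash
ls; mkdir -p pics; python3 - <<'E'
from plant import robot
import cv2, numpy as np
for n in("side","top"):
    im=robot.read_camera(n); cv2.imwrite(f"pics/{n}0.png",im[:,:,::-1])
    m=robot.camera_model(n); R=np.array(m["R"]);print(n,m["fx"],m["cx"],m["cy"],R.round(3).tolist(),(-R.T@np.array(m["t"])).round(3))
    for k in("brush","rack","cup","plaque","punch","burnisher"):
        print(k,[(round(d["conf"],2),np.round(d["pixel"]).tolist(),int(d["pixels"].sum())) for d in robot.outline_of(n,k)])
s=robot.read_state();print(robot.grip_depth,s)
E
```

```text
pics
side 377.3648397062808 253.69749713247896 189.3601294140576 [[0.902, -0.431, 0.006], [-0.331, -0.701, -0.632], [0.277, 0.568, -0.775]] [ 0.204 -0.608  0.878]
brush [(0.59, [225.0, 124.0], 229)]
rack [(0.9, [145.0, 150.0], 1421), (0.63, [215.0, 139.0], 1212)]
cup [(0.69, [295.0, 284.0], 1038)]
plaque [(0.88, [246.0, 188.0], 582), (0.36, [296.0, 284.0], 1054)]
punch [(0.57, [216.0, 121.0], 86)]
burnisher [(0.56, [207.0, 108.0], 124)]
top 389.2688906267809 259.5361702656777 193.80473925632364 [[0.018, -1.0, 0.003], [-0.993, -0.018, -0.117], [0.117, -0.001, -0.993]] [ 0.407 -0.023  1.036]
brush [(0.81, [154.0, 156.0], 221), (0.63, [372.0, 219.0], 843), (0.48, [158.0, 194.0], 208)]
rack [(0.65, [143.0, 205.0], 2021), (0.59, [123.0, 294.0], 2842), (0.44, [212.0, 128.0], 631)]
cup [(0.71, [368.0, 219.0], 806)]
plaque [(0.96, [245.0, 210.0], 1068)]
punch [(0.74, [138.0, 201.0], 161), (0.59, [290.0, 109.0], 1153)]
burnisher [(0.52, [111.0, 207.0], 165)]
0.0188 {'t': 0.7, 'q': array([ 1.08957507e+00,  1.30351978e-01,  1.48821115e+00, -2.06706245e-05,
        1.52298632e+00, -8.54110619e-02]), 'dq': array([ 0.00049177,  0.00143415, -0.00139799,  0.00023613,  0.00178927,
        0.00173764]), 'joint_torque': array([-2.04538492e-04, -5.59644091e+01, -4.91913307e+01,  7.64640444e-02,
        2.39312818e-02, -3.59970988e-05]), 'tool_pos': array([0.23133014, 0.55362119, 0.21865779]), 'orientation': array([6.17678808e-01, 3.08023974e+00, 5.60930744e-05]), 'force': array([-0.04450614,  0.45145694,  0.460961  ]), 'wrist_torque': array([ 0.01725875,  0.02048202, -0.01108785]), 'gripper_force': 0.0, 'opening': 0.09285944361780983}
```

```bash
python3 - <<'E'
import cv2
a=cv2.imread("pics/side0.png");b=cv2.imread("pics/top0.png")
cv2.imwrite("pics/s1.png",cv2.resize(a[60:340,90:390],None,fx=2.6,fy=2.14,interpolation=3))
cv2.imwrite("pics/t1.png",cv2.resize(b[80:330,60:430],None,fx=2.15,fy=2.15,interpolation=3))
E
```

```text
(no output)
```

View pics/s1.png

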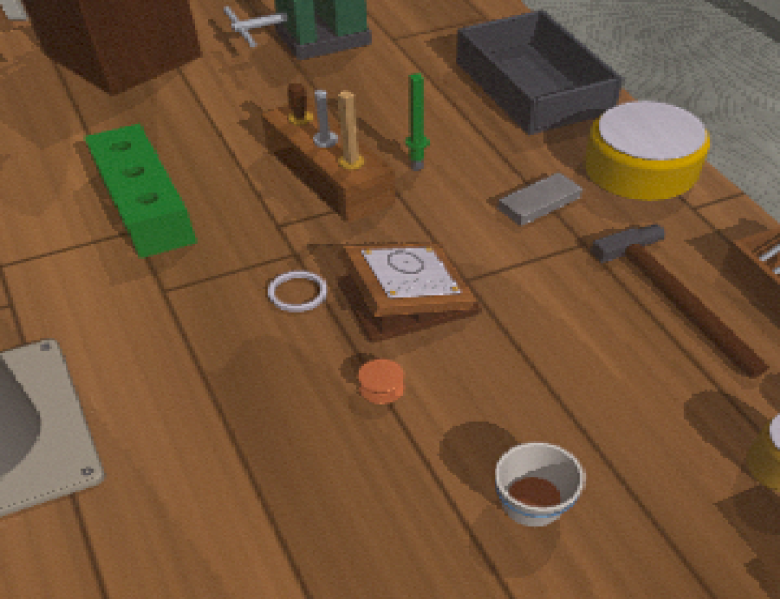

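View pics/t1.png

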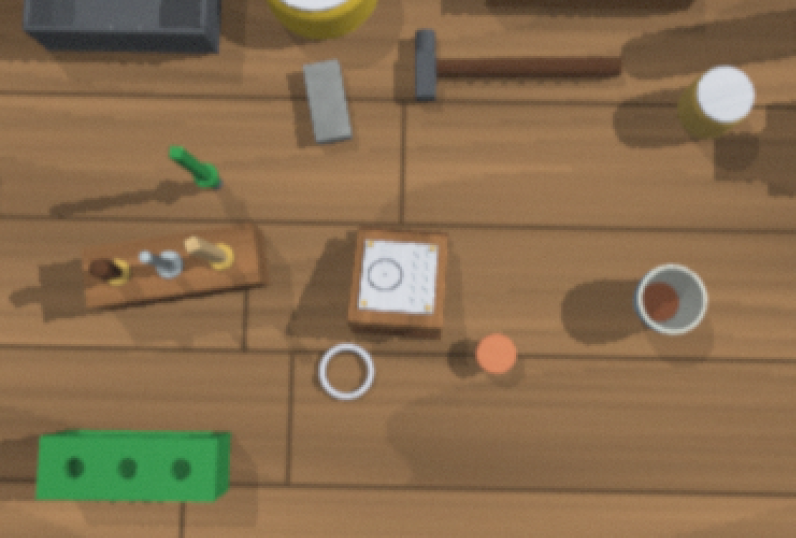

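The side crop shows the brush (light square handle) with its top at (347,94) and collar at (350,162), the ring at (406,262) and the cup rim at (541,476). In the top crop the brush top is at (191,244) and its collar at (222,257), the ring is at (385,274) and the cup rim at (672,300). The green rack and brush are look-alikes.

```bash
cat > h.py <<'E'
from plant import robot
import numpy as np
from scipy.spatial.transform import Rotation as Ro
def ray(n,p):
    m=robot.camera_model(n);R=np.array(m["R"]);c=-R.T@np.array(m["t"])
    return c,R.T@np.array([(p[0]-m["cx"])/m["fx"],(p[1]-m["cy"])/m["fy"],1])
def atz(n,p,z):
    c,d=ray(n,p);return c+d*(z-c[2])/d[2]
def tri(ps,pt):
    (a,d),(b,e)=ray("side",ps),ray("top",pt)
    s=np.linalg.lstsq(np.c_[d,-e],b-a,rcond=None)[0]
    return (a+d*s[0]+b+e*s[1])/2, np.linalg.norm(a+d*s[0]-b-e*s[1])
def proj(n,X):
    m=robot.camera_model(n);x=np.array(m["R"])@X+np.array(m["t"]);return np.array([m["fx"]*x[0]/x[2]+m["cx"],m["fy"]*x[1]/x[2]+m["cy"]])
E
python3 - <<'E'
from h import *
np.set_printoptions(precision=4,suppress=True)
S=lambda x,y:(90+x/2.6,60+y/2.14); T=lambda x,y:(60+x/2.15,80+y/2.15)
print("brushtop",tri(S(347,94),T(191,244)),atz("top",T(191,244),.197),atz("side",S(347,94),.197))
print("collar",tri(S(350,161),T(222,257)),atz("top",T(222,257),.078))
print("punch col",atz("top",T(168,265),.078),"burn",atz("top",T(117,272),.078),atz("side",S(324,138),.078),atz("side",S(300,117),.078),atz("side",S(350,161),.078))
print("rim",tri(S(541,477),T(672,300)),atz("top",T(672,300),.07),atz("side",S(541,477),.07))
print("ring",tri(S(406,262),T(385,274)),atz("top",T(385,274),.058),atz("side",S(406,262),.058))
for a,b in [((360,248),(370,244)),((432,248),(432,248)),((459,292),(430,306)),((390,298),(362,303))]:print("scr",tri(S(*a),T(*b)))
E
```

```text
brushtop (array([0.5043, 0.2158, 0.1938]), np.float64(0.005058424259849632)) [0.5016 0.2158 0.197 ] [0.5053 0.2112 0.197 ]
collar (array([0.5018, 0.2135, 0.0761]), np.float64(0.0019500643553151237)) [0.5007 0.2133 0.078 ]
punch col [0.4903 0.2748 0.078 ] burn [0.4812 0.3328 0.078 ] [0.4926 0.2708 0.078 ] [0.4832 0.3282 0.078 ] [0.502  0.2112 0.078 ]
rim (array([ 0.464 , -0.3081,  0.0664]), np.float64(0.005743106770159746)) [ 0.4611 -0.3059  0.07  ] [ 0.4656 -0.3104  0.07  ]
ring (array([0.4878, 0.0261, 0.0567]), np.float64(0.003253262029507914)) [0.4861 0.0266 0.058 ] [0.4889 0.0246 0.058 ]
scr (array([0.4847, 0.0524, 0.071 ]), np.float64(0.07148102748872595))
scr (array([ 0.5029, -0.0254,  0.1325]), np.float64(0.013568151132991186))
scr (array([ 0.4804, -0.0422,  0.0742]), np.float64(0.06994387070528507))
scr (array([ 0.468 ,  0.0562, -0.0471]), np.float64(0.024517879858884147))
```

```bash
cat >> h.py <<'E'
def tool(n,yaw):
    "tool z = -n, tool y near horizontal direction yaw(deg)"
    z=-np.array(n)/np.linalg.norm(n);a=np.radians(yaw);y=np.array([np.cos(a),np.sin(a),0]);y-=z*(y@z);y/=np.linalg.norm(y)
    return np.c_[np.cross(y,z),y,z]
def go(p,R,p0=None,R0=None):
    s=robot.read_state()
    p0=s["tool_pos"] if p0 is None else p0
    R0=Ro.from_rotvec(s["orientation"]).as_matrix() if R0 is None else R0
    print("row",(R0.T@(np.array(p)-p0)).round(4).tolist(),np.degrees(Ro.from_matrix(R0.T@R).as_rotvec()).round(2).tolist())
E
python3 - <<'E'
from h import *
np.set_printoptions(precision=4,suppress=True)
S=lambda x,y:(90+x/2.6,60+y/2.14); T=lambda x,y:(60+x/2.15,80+y/2.15)
for a,b in [((362,249),(362,303)),((430,249),(370,244)),((462,293),(432,248)),((392,299),(430,306))]:print("scr",tri(S(*a),T(*b)))
print("green",atz("top",T(210,180),.08),tri(S(417,77),T(178,153)))
go([.502,.213,.235],tool([0,0,1],9.5))
E
```

```text
scr (array([0.45  , 0.0515, 0.0755]), np.float64(0.001974988499035044))
scr (array([0.5252, 0.0451, 0.0449]), np.float64(0.005212008822692508))
scr (array([ 0.5253, -0.0299,  0.0332]), np.float64(0.010077861236493157))
scr (array([ 0.4493, -0.0267,  0.0596]), np.float64(0.0006680363079559322))
green [0.5899 0.2309 0.08  ] (array([0.6019, 0.2404, 0.1736]), np.float64(0.0037917701740372207))
row [-0.3811, -0.2099, -0.0163] [0.0, 0.0, 57.82]
```

>>> {"name": "carry_out", "arguments": {"rows": [[0,0,-0.06,0,0,0],[-0.06,-0.03,-0.08,0,0,10],[-0.381,-0.21,-0.05,0,0,57.8],[-0.381,-0.21,-0.05,0,0,57.8],[-0.381,-0.21,-0.05,0,0,57.8],[-0.381,-0.21,-0.05,0,0,57.8],[-0.381,-0.21,-0.05,0,0,57.8],[-0.381,-0.21,-0.03,0,0,57.8],[-0.381,-0.21,-0.016,0,0,57.8],[-0.381,-0.21,-0.016,0,0,57.8],[-0.381,-0.21,-0.016,0,0,57.8]], "jaw": 110, "force": 30}}

```text
t: 2.08
tool_pos: [0.5014, 0.2143, 0.2354]
orientation: [2.027, 2.4, 0.001]
force: [0.4, -0.7, 0.2]
opening: 0.0533
gripper_force: 0.0
```

```bash
python3 - <<'E'
from h import *
import cv2
go([.502,.213,.123],tool([0,0,1],9.5))
a=robot.read_camera("side");b=robot.read_camera("top")
cv2.imwrite("pics/s2.png",cv2.resize(a[60:180,150:310],None,fx=4,fy=4,interpolation=2)[:,:,::-1])
c=np.vstack([cv2.resize(a[60:160,170:290],None,fx=5,fy=5,interpolation=2)[:300*2]])
d=cv2.resize(b[100:260,60:280],None,fx=3.6,fy=3.6,interpolation=2)
cv2.imwrite("pics/t2.png",d[:,:,::-1])
E
```

```text
row [-0.0014, 0.0003, 0.1124] [0.04, -0.03, 0.11]
```

View pics/s2.png

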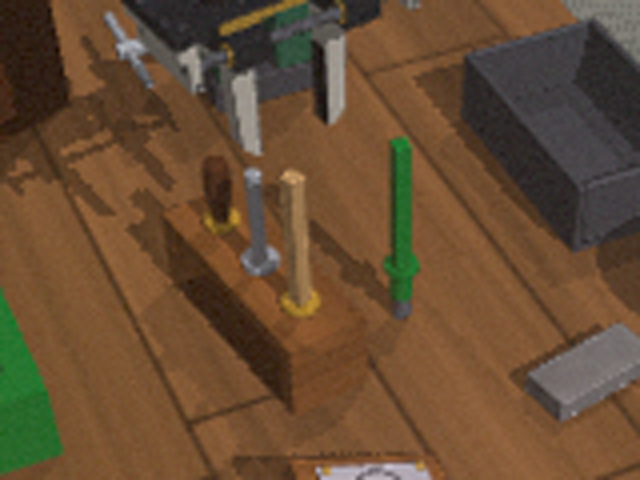

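The fingers straddle the brush: the tips are at (250,152) and (330,122), and the handle top is at (293,175). Descending to grip.

>>> {"name": "carry_out", "arguments": {"rows": [[-0.001,0,0.04,0,0,0],[-0.001,0,0.08,0,0,0],[-0.001,0,0.112,0,0,0],[-0.001,0,0.112,0,0,0]]}}

```text
t: 2.68
tool_pos: [0.4998, 0.2123, 0.1206]
orientation: [-2.026, -2.398, 0.006]
force: [0.1, 0.5, -0.9]
opening: 0.0533
gripper_force: 0.0
```

>>> {"name": "carry_out", "arguments": {"rows": [[0,0,0,0,0,0],[0,0,0,0,0,0],[0,0,0,0,0,0],[0,0,0,0,0,0],[0,0,0,0,0,0]], "jaw": 255, "force": 35}}

```text
t: 3.3
tool_pos: [0.5024, 0.2119, 0.1232]
orientation: [2.029, 2.398, 0.001]
force: [-0.3, -0.2, 2.8]
opening: 0.0146
gripper_force: 33.5
```

>>> {"name": "carry_out", "arguments": {"rows": [[0,0,-0.02,0,0,0],[0,0,-0.05,0,0,0],[0,0,-0.09,0,0,0],[0,0,-0.13,0,0,0],[0,0,-0.13,0,0,0],[0,0,-0.13,0,0,0]]}}

```text
t: 4.05
tool_pos: [0.5019, 0.2119, 0.2527]
orientation: [-2.029, -2.398, 0.0]
force: [0.1, 1.0, -1.4]
opening: 0.0149
gripper_force: 33.4
```

```bash
python3 - <<'E'
from h import *
import cv2
a=robot.read_camera("side");b=robot.read_camera("top")
c=cv2.resize(a[40:190,150:310],None,fx=4,fy=4,interpolation=2)
cv2.imwrite("pics/s3.png",c[:,:,::-1])
s=robot.read_state();R=Ro.from_rotvec(s["orientation"]).as_matrix();tip=s["tool_pos"]+R[:,2]*.1012
print(s["tool_pos"],s["opening"],s["force"],tip,"tip px",proj("side",tip)-[150,40],"ferr",proj("side",tip-R[:,2]*.053)-[150,40])
m=cv2.imread("pics/top0.png")[105:115,:]
# plaque homography in both
P=cv2.imread("pics/top0.png")[180:240,215:275];Q=cv2.imread("pics/side0.png")[165:215,215:280]
cv2.imwrite("pics/plq.png",np.hstack([cv2.resize(P,(390,390),interpolation=2),cv2.resize(Q,(390,390*50//65),interpolation=2)[:390] if 0 else cv2.copyMakeBorder(cv2.resize(Q,(390,300),interpolation=2),0,90,0,0,0)]))
E
```

```text
[0.50121926 0.21169366 0.25117364] 0.0150034109707128 [-0.20214572  0.50356439 -0.08999392] [0.50096343 0.21161087 0.14997399] tip px [72.93268032 77.12057964] ferr [71.90622657 62.53710638]
```

View pics/s3.png

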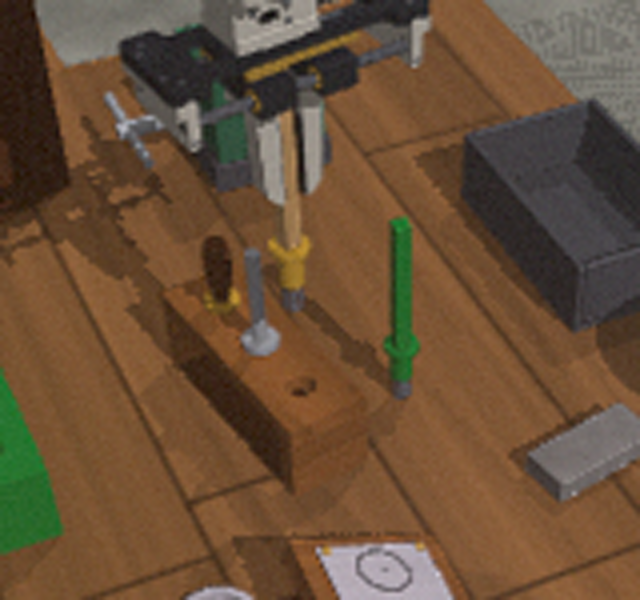

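View pics/plq.png

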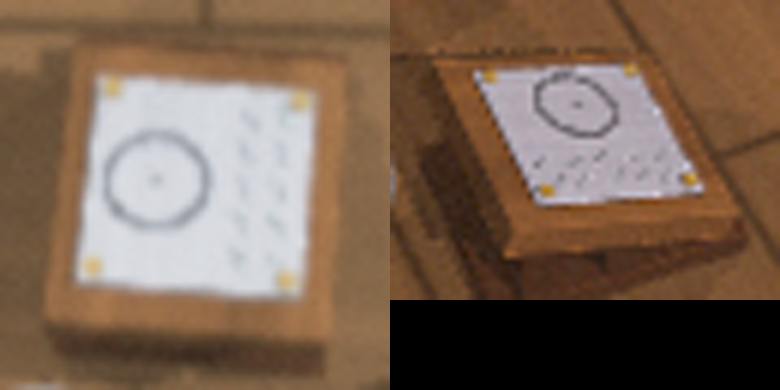

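The brush is lifted cleanly; its tip, at (293,308) in the side crop, is within a pixel of the prediction. In the plaque views the ring centre is at (155,180) in the top view and (576,104) in the side view, and all four screws are visible.

```bash
python3 - <<'E'
from h import *
from scipy.optimize import least_squares
t=np.array([(155,180),(300,100),(113,87),(92,266),(285,281)])/6.5+[215,180]
s=(np.array([(576,104),(690,179),(630,69),(488,76),(546,190)])-[390,0])/6+[215,165]
def mod(v):
    p=v[:3];R=Ro.from_euler("z",v[3]).as_matrix()@Ro.from_euler("y",np.radians(20)).as_matrix()
    a,b=v[4:6]
    L=[(0,0,0),(a,-16e-3-b,.002),(a,-16e-3+b,.002),(-a,-16e-3+b,.002),(-a,-16e-3-b,.002)]
    W=[p+R@np.array(l) for l in L]
    # per-view pixel bias absorbs calibration
    return np.r_[[proj("top",w) for w in W]-t,[proj("side",w) for w in W]-s].ravel()
r=least_squares(mod,[.4875,.026,.058,0,.038,.038],x_scale=[.01,.01,.01,.1,.01,.01])
print(r.x.round(4),np.degrees(r.x[3]),r.fun.round(1))
r=tool([0,0,1],9.5)
go([.463,-.308,.22],r)
c=robot.outline_of("top","cup")[0]
print(c["pixel"],c["conf"])
E
```

```text
[ 0.4868  0.0262  0.0561 -0.0568  0.0385  0.037 ] -3.2565850916632613 [ 0.4 -0.4  0.1 -0.5  0.1 -0.7  0.2 -0.6  0.3 -0.6 -0.7  0.4 -0.6  0.
 -0.6  0.  -0.5 -0.1 -0.8  0. ]
row [-0.5062, -0.1235, 0.0317] [-0.15, 0.02, 0.02]
[371.8, 217.2] 0.68
```

>>> {"name": "carry_out", "arguments": {"rows": [[-0.03,-0.008,0,0,0,0],[-0.08,-0.02,0,0,0,0],[-0.14,-0.035,0,0,0,0],[-0.2,-0.049,0,0,0,0],[-0.26,-0.063,0,0,0,0],[-0.32,-0.078,0,0,0,0],[-0.38,-0.093,0,0,0,0],[-0.44,-0.107,0,0,0,0],[-0.48,-0.117,0.01,0,0,0],[-0.506,-0.1235,0.03,0,0,0],[-0.506,-0.1235,0.03,0,0,0],[-0.506,-0.1235,0.03,0,0,0]]}}

```text
t: 5.7
tool_pos: [0.4638, -0.3067, 0.2222]
orientation: [-2.028, -2.397, -0.001]
force: [-0.5, 0.6, -0.8]
opening: 0.0152
gripper_force: 33.4
```

```bash
python3 - <<'E'
from h import *
import cv2
s=robot.read_state();R=Ro.from_rotvec(s["orientation"]).as_matrix();tip=s["tool_pos"]+R[:,2]*.1012
a=robot.read_camera("side")
u=proj("side",[.463,-.308,.07]).astype(int);print(u)
x,y=u[0]-60,u[1]-80
cv2.imwrite("pics/s4.png",cv2.resize(a[y:y+120,x:x+120],None,fx=5,fy=5,interpolation=2)[:,:,::-1])
print(s["tool_pos"],tip,s["force"],[(5*(proj("side",q)-[x,y])).round() for q in(tip,np.array([.463,-.308,.07]),np.array([.463,-.308,.014]))])
go([.463,-.308,.117],tool([0,0,1],9.5))
E
```

```text
[296 282]
[ 0.46379217 -0.30665895  0.22221483] [ 0.46369736 -0.30652725  0.12101496] [-0.46716799  0.62531911 -0.82621813] [array([314., 348.]), array([303., 402.]), array([292., 453.])]
row [-0.0012, -0.0014, 0.1059] [0.01, -0.02, 0.06]
```

View pics/s4.png

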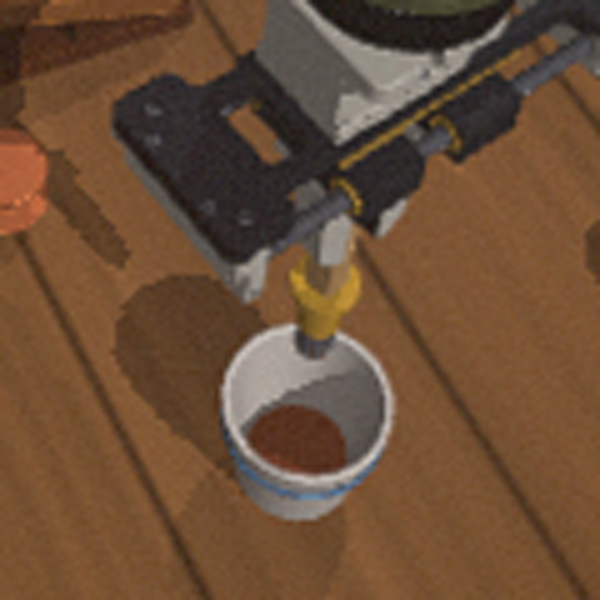

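The rim centre is at (307,405), where predicted, and the tuft at (314,352) is centred over it. Lowering.

>>> {"name": "carry_out", "arguments": {"rows": [[-0.001,-0.001,0.03,0,0,0],[-0.001,-0.001,0.06,0,0,0],[-0.001,-0.001,0.085,0,0,0],[-0.001,-0.001,0.1,0,0,0],[-0.001,-0.001,0.1,0,0,0],[-0.001,-0.001,0.1,0,0,0]]}}

```text
t: 6.5
tool_pos: [0.464, -0.3089, 0.1241]
orientation: [2.028, 2.397, 0.0]
force: [1.4, -0.2, -1.2]
opening: 0.0149
gripper_force: 33.4
```

>>> {"name": "carry_out", "arguments": {"rows": [[0,0,0.002,0,0,0],[0,0,0.004,0,0,0],[0,0,0.006,0,0,0],[0,0,0.008,0,0,0],[0,0,0.008,0,0,0],[0,0,0.008,0,0,0]]}}

```text
t: 7.25
tool_pos: [0.4631, -0.3087, 0.1147]
orientation: [2.029, 2.398, -0.0]
force: [-0.8, 0.0, -0.4]
opening: 0.0147
gripper_force: 33.4
```

>>> {"name": "carry_out", "arguments": {"rows": [[0,0,0.002,0,0,0],[0,0,0.004,0,0,0],[0,0,0.006,0,0,0],[0,0,0.006,0,0,0],[0,0,0.006,0,0,0]]}}

```text
t: 7.88
tool_pos: [0.4632, -0.3087, 0.1088]
orientation: [2.029, 2.398, -0.0]
force: [0.3, 0.5, 2.1]
opening: 0.0147
gripper_force: 33.4
```

```bash
cat > f.py <<'E'
from h import *
F=[];P=[];O=[]
for i in range(12):
    robot.read_camera("side");s=robot.read_state();F.append(s["force"]);P.append(s["tool_pos"]);O.append(Ro.from_rotvec(s["orientation"]).as_matrix())
print(np.mean(F,0).round(2),np.std(F,0).round(2),np.mean(P,0).round(4),np.mean(O,0)[:,2].round(4),s["t"])
E
python3 f.py
```

```text
[0.03 0.11 2.05] [0.51 0.3  0.41] [ 0.4632 -0.3087  0.1087] [ 2.e-04 -1.e-04 -1.e+00] 8.475
```

>>> {"name": "carry_out", "arguments": {"rows": [[0,0,-0.015,0,0,0],[0,0,-0.035,0,0,0],[0,0,-0.05,0,0,0],[0,0,-0.05,0,0,0],[0,0,-0.05,0,0,0],[0,0,-0.05,0,0,0]]}}

```text
t: 9.22
tool_pos: [0.4627, -0.3082, 0.1577]
orientation: [-2.028, -2.397, 0.0]
force: [-0.2, -0.8, -0.5]
opening: 0.0149
gripper_force: 33.4
```

```bash
python3 f.py
```

```text
[-0.05  0.17 -1.03] [0.73 0.49 0.51] [ 0.463  -0.3085  0.1583] [-4.e-04  3.e-04 -1.e+00] 9.825
```

>>> {"name": "carry_out", "arguments": {"rows": [[0,0,0.02,0,0,0],[0,0,0.036,0,0,0],[0,0,0.042,0,0,0],[0,0,0.046,0,0,0],[0,0,0.05,0,0,0],[0,0,0.05,0,0,0],[0,0,0.05,0,0,0],[0,0,0.05,0,0,0]]}}

```text
t: 10.82
tool_pos: [0.4633, -0.3087, 0.109]
orientation: [2.029, 2.398, 0.0]
force: [-0.7, -0.4, 2.3]
opening: 0.0147
gripper_force: 33.4
```

```bash
python3 f.py
```

```text
[-0.69  0.57  2.41] [0.54 0.55 0.57] [ 0.4633 -0.3087  0.1088] [ 3.e-04 -3.e-04 -1.e+00] 11.425
```

>>> {"name": "carry_out", "arguments": {"rows": [[0,0,-0.02,0,0,0],[0,0,-0.06,0,0,0],[0,0,-0.1,0,0,0],[0,0,-0.15,0,0,0],[0,0,-0.15,0,0,0],[0,0,-0.15,0,0,0]]}}

```text
t: 12.18
tool_pos: [0.4631, -0.3086, 0.2591]
orientation: [2.029, 2.398, 0.0]
force: [-0.3, -0.1, -0.7]
opening: 0.0145
gripper_force: 33.4
```

```bash
cat >> h.py <<'E'
ring=np.array([.487,.026,.0565])
N=Ro.from_euler("ZY",[-3.3,20],degrees=True).as_matrix()[:,2]
E
python3 - <<'E'
from h import *
for d in(.08,.03):go(ring+N*(.1012+d),tool(N,9.5))
print(robot.read_state()["tool_pos"])
E
```

```text
row [0.3123, 0.1393, 0.0322] [19.49, 4.6, -0.76]
row [0.3161, 0.1226, 0.0792] [19.49, 4.6, -0.76]
[ 0.46314206 -0.30862401  0.25906605]
```

>>> {"name": "carry_out", "arguments": {"rows": [[0.03,0.012,0,0,0,0],[0.08,0.036,0,0,0,0],[0.13,0.058,0,5,1.2,-0.2],[0.18,0.08,0,11,2.6,-0.4],[0.23,0.102,0,16,3.8,-0.6],[0.28,0.125,0.01,19.5,4.6,-0.76],[0.312,0.139,0.032,19.5,4.6,-0.76],[0.314,0.131,0.056,19.5,4.6,-0.76],[0.316,0.1225,0.079,19.5,4.6,-0.76],[0.316,0.1225,0.079,19.5,4.6,-0.76],[0.316,0.1225,0.079,19.5,4.6,-0.76]]}}

```text
t: 13.55
tool_pos: [0.5317, 0.0232, 0.1799]
orientation: [-1.823, -2.184, 0.299]
force: [0.2, -0.2, -0.3]
opening: 0.0145
gripper_force: 33.4
```

```bash
python3 f.py; python3 - <<'E'
from h import *
import cv2
s=robot.read_state();R=Ro.from_rotvec(s["orientation"]).as_matrix();tip=s["tool_pos"]+R[:,2]*.1012
a=robot.read_camera("side")
x,y=190,120
cv2.imwrite("pics/s5.png",cv2.resize(a[y:y+100,x:x+110],None,fx=6,fy=6,interpolation=2)[:,:,::-1])
print(tip,tip-ring,[(6*(proj("side",q)-[x,y])).round() for q in(tip,ring)])
go(ring+N*(.1012+.004),tool(N,9.5))
E
```

```text
[-0.08  0.32 -0.68] [0.54 0.52 0.42] [0.5321 0.0232 0.1802] [-0.341   0.0201 -0.9398] 14.15
[0.49710417 0.0253081  0.08462088] [ 0.01010417 -0.0006919   0.02812088] [array([352., 331.]), array([332., 376.])]
row [0.0001, 0.0001, 0.0258] [-0.03, -0.03, 0.0]
```

View pics/s5.png

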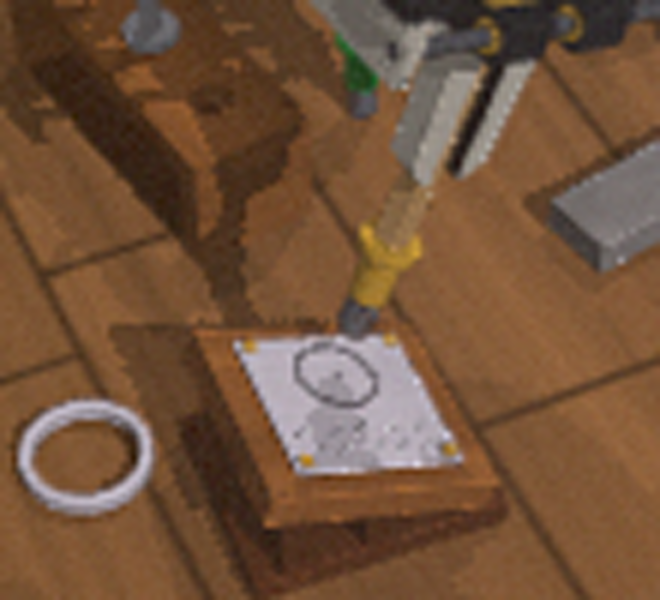

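The tip is at (355,332) and the ring centre at (337,375), both within about 1 pixel of the prediction, and the brush leans with the plaque's normal. Approaching along it.

>>> {"name": "carry_out", "arguments": {"rows": [[0,0,0.01,0,0,0],[0,0,0.02,0,0,0],[0,0,0.026,0,0,0],[0,0,0.029,0,0,0],[0,0,0.031,0,0,0],[0,0,0.033,0,0,0],[0,0,0.033,0,0,0],[0,0,0.033,0,0,0]]}}

```text
t: 15.2
tool_pos: [0.5206, 0.0239, 0.1489]
orientation: [-1.824, -2.185, 0.299]
force: [-0.0, 0.7, 1.6]
opening: 0.0148
gripper_force: 33.4
```

```bash
cat >> f.py <<'E'
p=np.mean(P,0);z=np.mean(O,0)[:,2];tip=p+z*.1012
print("normal F change",(np.mean(F,0)-[0,.2,-.85])@N,"tip vs ring along n",(tip-ring)@N,"lat",(tip-ring-N*((tip-ring)@N)).round(4),"axis err",np.degrees(np.arccos(-z@N)))
E
python3 f.py
```

```text
[0.01 0.26 1.67] [0.53 0.33 0.47] [0.5205 0.0239 0.1487] [-0.3418  0.0201 -0.9396] 15.8
normal F change 2.373026738690646 tip vs ring along n -0.0030678494422920416 lat [-0.0001 -0.0001  0.    ] axis err 0.03244648974040709
```

>>> {"name": "carry_out", "arguments": {"rows": [[0,0,0.001,0,0,0],[0,0,0.0018,0,0,0],[0,0,0.0018,0,0,0],[0,0,0.0018,0,0,0],[0,0,0.0018,0,0,0],[0,0,0.0018,0,0,0]]}}

```text
t: 16.55
tool_pos: [0.5198, 0.024, 0.147]
orientation: [-1.823, -2.184, 0.299]
force: [0.3, -0.4, 2.5]
opening: 0.0148
gripper_force: 33.4
```

```bash
python3 f.py;python3 - <<'E'
from h import *
import cv2
a=robot.read_camera("side");b=robot.read_camera("top")
A=cv2.resize(a[130:230,200:300],(400,400),interpolation=2)
B=cv2.resize(b[40:300,130:430],(400,347),interpolation=2)
B=cv2.copyMakeBorder(B,0,53,0,0,0)
cv2.imwrite("pics/f6.png",np.hstack([A,B])[:,:,::-1])
for k in("cup",):print(robot.outline_of("side",k)[0]["pixel"])
E
```

```text
[0.5  0.12 1.88] [0.54 0.68 0.55] [0.5198 0.024  0.147 ] [-0.3419  0.0201 -0.9395] 17.15
normal F change 2.7385516386603856 tip vs ring along n -0.004964029026723698 lat [-0.0001 -0.0001  0.    ] axis err 0.03879377667034632
[297.1, 280.7]
```

View pics/f6.png

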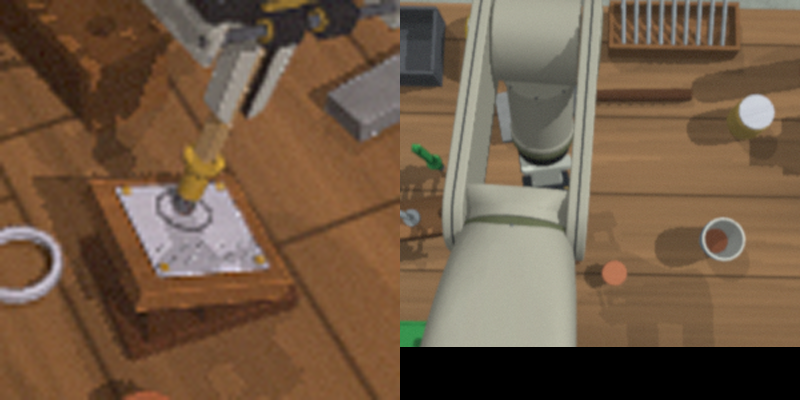

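The tuft sits at (185,207) inside the ring, the brush is square to the face, the normal force is about 2.7–3 N, and the cup is still standing in place. Handing in.

```bash
python3 -c "
from plant import robot
print(robot.close_job())"
```

```text
the job is handed in; nothing more can be done
None
```

I dabbed the brush twice on the wax cake, lifting about 5 cm between dabs, then handed in with it still gripped and pressing at about 2.7 N, square to the plaque face and inside the ring; the cup still stands in its place.

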